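# Clamp the tube rack on the bench shaker

### The arm

A 6-joint arm with a two-finger parallel gripper is mounted at the origin on the work surface. World frame = base frame: x ahead of the robot, y to its left, z up, the work surface at z = 0. Lengths are in m, angles in rad, forces in N, time in s.
With the tool pointing down it reaches from about 0.3 to 0.85 m from the base axis. Payload 5.4 kg.
Tool frame: the origin (TCP) lies at the very end of the fingers, on their centre line; the grasp point (between the pads) lies bot.tcp_to_grasp behind it (bot.tcp_to_grasp is the distance from the TCP to the grasp point, in m); z points along the fingers, y is the line along which they close (so a half turn about z gives the same grasp; the last joint's range is limited). The gripper opens to 85 mm and grips with 20 to 120 N. Pads are 22 mm wide; open, the fingers measure 114 mm over their backs; the gripper's body (76 mm by 85 mm) begins 54 mm behind the grasp point. The pads swing forward as they close: fully open they stand 13 mm farther back than shut.
Start: joints at [-1.482, 0.158, 1.597, -0, 1.386, -0.21], TCP at [0.169, -0.55, 0.231] pointing down, gripper open.
Joint ranges: [-2.91, 2.91], [-0.94, 2.29], [0.18, 2.7], [-1.29, 4.43], [0.17, 2.64], [-3, 3]. Speed limits (rad/s): [2.57, 2.57, 3.14, 3.14, 3.14, 3.14].

### API

Orientations are given as a 3x3 rotation matrix whose columns are the frame's x, y, z axes.
In Python, from rig import bot, camera, camera_params, finish_job gives the robot as it stands.
- The arm moves only by the tool apply_moves, never from a script. Its argument "deltas" is a list of rows, each a list of 6 numbers: the shift along the tool's x, y, z in mm, then the turn, a rotation vector about the tool's x, y, z in rad. In form: [[x, y, z, rx, ry, rz], ...]. A call has 1 to 20 rows; each row shifts and turns the commanded pose from where the row before left it, along the tool's axes as they then stand; what a row does not reach is not made up. A row lasts 1/12 s, in which the tool goes at most 41.7 mm and 7.16 degrees, less where a joint would pass 70% of its speed; a pose out of reach is approached as far as the arm can. A call is refused whole if a number of a shift passes 41.7 or a number of a turn 0.125, either way. A call with a gripper value outside its range is refused whole. "fingers" is the finger opening in mm, from 0 to 85.4, set as the call begins (left out, the last holds). The fingers move at their own pace and stop on an object; the grip force is fixed at half the most. Time passes only in rows, so rows that do not move let the fingers close. It gives the time, the measured TCP pose, the force, the opening and the grip force at its end, in the units of the state.
- bot.sense(): the state, without advancing time (a new reading comes with each control period).
- camera(name): name is "side" or "top"; returns the picture (480x640x3 uint8, blue, green, red); there is no depth.
- camera_params(name): a dict with "fx", "fy", "cx", "cy" (pixels), "position" and "attitude" of the camera in the world. Camera axes: x right, y down, z forward; pixel columns grow to the right and rows downward; lengths in m; the calibration is good to about 2 mm. A picture is of the moment at which its call begins. camera_params takes no time and is no camera call.
- finish_job(): hands the job in; it is judged then, once.
The state is a dict: "time": time; "qpos": joint angles; "joint_velocities": joint speeds; "effort": joint torques, N m; "tool_pos": TCP position; "tcp_rot": TCP orientation; "force": force on the tool from outside, world axes, zero at the start; "wrist_torque": the same for the moment, N m; "grip_width": finger opening in m; "finger_force": force on a finger pad.
Only numpy, scipy, OpenCV 4.12 (cv2) and the standard library are available. Lean on these libraries where they do the work, as an engineer would, in place of code of your own. Each camera call takes 0.05 s, during which the arm holds its last target. There are 200 camera calls.

### The job

Get the shaker ready to run: with a finger, push the clamp strap round over the tube rack until it is fully home against its catch, then push the cam lever all the way down. Grip and lift nothing, and leave the rack and everything else standing where it is.

Things in the scene. Friction and masses are not known exactly. Their poses are not given: they have to be found in the camera images.
- shaker: The orange bench shaker, fixed (sizes in mm): 250 (x) x 260 (y), its dark grey platform's top 85 above the bench. Origin: centre of its underside; its x points away from its control panel, z up. Strap pivot post at (0, 80), catch post at (0, -67 to -117). Only the catch post (185 above the bench), the lever and a bolt head on the pivot (171) rise above the strap's underside.
- strap (a joint): The clamp strap's swing about its upright pivot, rad. 0 = fully home: it lies along the shaker's -y from the pivot, over the rack, its tip on the catch post against the stop. It grows as the strap swings out towards the control panel (shaker's -x): at 1.57 it points along -x, at 2.1 (its limit) also somewhat to +y. With angle a the strap points along (-sin a, -cos a) in the shaker's x, y. Stiff pivot (about 0.1 N m): it stays where it is left and there is no spring.
- strap_pivot (a point): On the strap's pivot axis, at mid-height of the strap. The strap is a plain aluminium bar 22 wide and 14 tall (7 above and below this point: underside 150, top 164 above the bench), 163 long from the pivot axis. A rubber pad of 22 diameter hangs 8 below it, 75 from the pivot (look only). Under the strap 15 is free down to the tube caps.
- strap_tip (a point): Centre of the strap's free end face, at mid-height, 163 from the pivot axis.
- lever (a joint): The cam lever's angle, rad: 0 = upright, grows as it goes down and outwards (towards the shaker's -y, away from the strap), 1.5 = fully down (its stop), almost level. It starts leaning outwards, 0.3 to 0.65. Stiff hinge (about 0.22 N m, some 3 N near the tip): it stays where it is left and there is no spring.
- lever_hinge (a point): On the lever's hinge axis (level, along the shaker's x), 174 above the bench, at (0, -103) in the shaker's frame. Steel bar 16 wide along the hinge axis, 10 thick, with a black grip 22 wide and 16 thick from 56 to 98 from the hinge, centred 1.5 to the shaker's +x. A 22-long nose on the other side of the hinge is the cam.
- lever_tip (a point): Centre of the end face of the lever's black grip, 98 from the hinge axis.
- rack: Bystander, not to be disturbed: white plastic tube rack, 160 x 76 x 50 tall with grey-capped tubes, loose on the middle of the platform under the strap's home position, 15 below the strap's underside. Origin: centre of its underside.
- vial: Bystander, not to be disturbed: small glass vial, 22 diameter, 42 tall, standing on the platform's far corner. Origin: centre of its underside.
- beaker: Bystander, not to be disturbed: glass beaker, 68 diameter, 85 tall, on the bench near the lever's side of the shaker. Origin: centre of its underside.
- jar: Bystander, not to be disturbed: white jar with black cap, 60 diameter, 75 tall, on the bench by the pivot side. Origin: centre of its underside.
- dishes: Bystander, not to be disturbed: stack of three clear dishes, 92 diameter, 48 tall, on the bench by the pivot side. Origin: centre of its underside.
- reagent: Bystander, not to be disturbed: white bottle, 72 diameter, 170 tall, on the bench to the right. Origin: centre of its underside.
- amber: Bystander, not to be disturbed: amber bottle, 60 diameter, 140 tall, on the bench to the left. Origin: centre of its underside.

How it is judged:
By the outcome, as a careful person would: the job done as asked, in the order asked, and still so for the second after the job is handed in, with the robot touching nothing.
It also fails if it takes over 48 s, if anything falls off the work surface, if the arm or the gripper's body presses on something with over 40 N, if the wrist force passes 120 N, or if a joint passes its speed limit or range.

## Working session

There is one attempt and no reset: what is moved stays moved. The work goes in short steps, Python scripts to look and compute and a tool call to move; the robot and the scene stay as the last step left them, time stands still between calls to the robot, and variables do not carry over. Pictures are saved under pics/ and viewed, at most 10 in all, crops included, and the job is handed in when it is done.

Besides the shell and the picture viewer there is one more tool, called as a command line: name --pt "numbers of a row" for each row, then --argument value for the rest. apply_moves: Moves the arm, as the interface text tells. Its arguments: {"type":"object","properties":{"deltas":{"type":"array"},"fingers":{"type":"number"}},"required":["deltas"]}

```bash
mkdir -p pics
python3 - <<'E'
from rig import bot,camera,camera_params
import cv2,numpy as np
for n in("side","top"):
    cv2.imwrite(f"pics/{n}0.png",camera(n)); p=camera_params(n); print(n,p)
s=bot.sense();print(s["time"],s["tool_pos"],np.round(s["tcp_rot"],3),bot.tcp_to_grasp)
E
```

```text
side {'fx': 586.1133254651733, 'fy': 586.1133254651733, 'cx': 316.61386841272866, 'cy': 255.01930987365148, 'position': array([0.51267715, 1.09303931, 1.29914985]), 'attitude': array([[-0.99884407, -0.04272352,  0.02202763],
       [-0.04597717,  0.71549625, -0.69710201],
       [ 0.01402197, -0.69730898, -0.7166335 ]])}
top {'fx': 619.7367974725965, 'fy': 619.7367974725965, 'cx': 313.395748355237, 'cy': 244.51796881558985, 'position': array([0.29565857, 0.03221998, 1.70202729]), 'attitude': array([[ 0.00681705, -0.98494111,  0.17275573],
       [-0.99996448, -0.00757085, -0.00370484],
       [ 0.00495696, -0.17272434, -0.98495773]])}
0.1 [ 0.16920988 -0.54897859  0.23041727] [[ 0.956  0.294 -0.   ]
 [ 0.294 -0.956  0.002]
 [ 0.    -0.002 -1.   ]] 0.0187
```

View pics/side0.png

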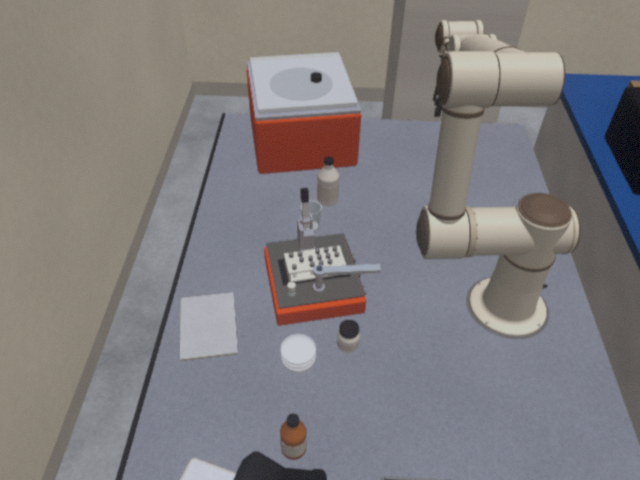

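View pics/top0.png

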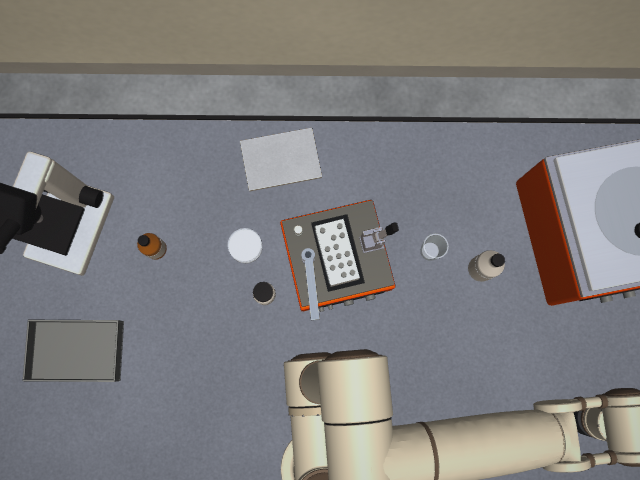

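The side view shows the shaker at about (315,275) with the strap reaching towards the robot. In the top view the shaker is at about (338,255), the strap runs from (308,255) to (314,319) and the lever's black grip is at (392,228).

```bash
python3 - <<'E'
import cv2,numpy as np
t=cv2.imread("pics/top0.png")[190:330,270:460];s=cv2.imread("pics/side0.png")[175:325,250:400]
a=cv2.resize(t,None,fx=4,fy=4,interpolation=2);cv2.imwrite("pics/t4.png",a)
cv2.imwrite("pics/s4.png",cv2.resize(s,None,fx=4,fy=4,interpolation=2))
E
cat > h.py <<'E'
import numpy as np
from rig import camera_params
def ray(n,u,v):
    p=camera_params(n);d=p["attitude"]@[(u-p["cx"])/p["fx"],(v-p["cy"])/p["fy"],1];return p["position"],d
def onz(n,u,v,z):
    o,d=ray(n,u,v);return o+d*(z-o[2])/d[2]
def proj(n,X):
    p=camera_params(n);c=p["attitude"].T@(np.array(X)-p["position"]);return np.round([p["fx"]*c[0]/c[2]+p["cx"],p["fy"]*c[1]/c[2]+p["cy"]],1)
E
```

```text
(no output)
```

View pics/t4.png

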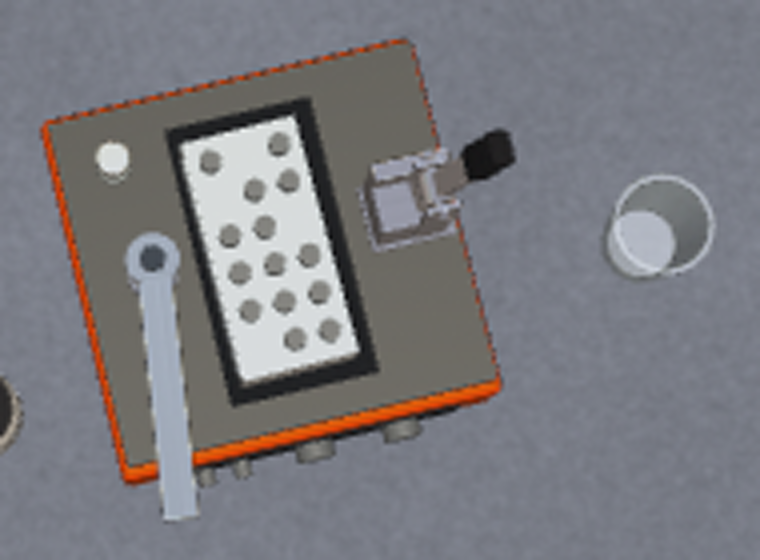

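View pics/s4.png

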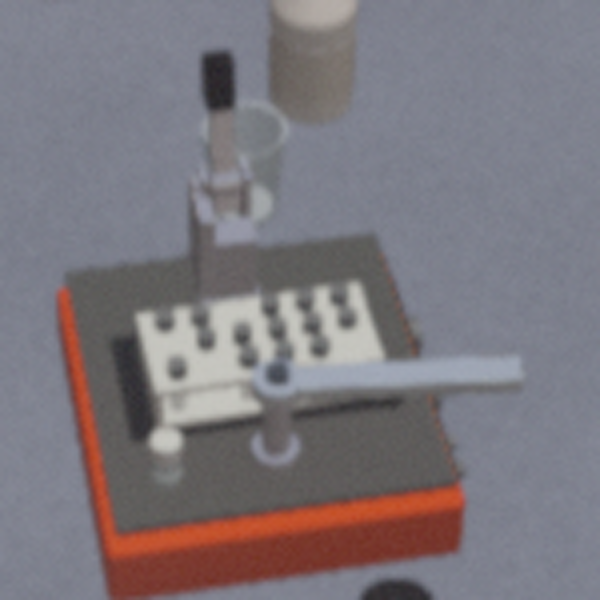

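The top crop shows the platform corners at (281,221), (372.5,200), (394.5,285) and (302,307.5) in full-image pixels. The bolt is at (308,254.5), the strap end at (315,320) and the grip end at about (396,226). In the side crop the grip is at (218,80), and its top at (217,55).

Run:
```python
from h import *
T=lambda u,v:(270+u/4-.4,190+v/4-.4); S=lambda u,v:(250+u/4-.4,175+v/4-.4)
c=np.array([onz("top",*T(*p),.085) for p in[(45,125),(410,40),(498,380),(127,472)]]) # (+x,+y),(+x,-y),(-x,-y),(-x,+y)
print(c.round(4)); cen=c.mean(0)
ex=(c[0]+c[1]-c[2]-c[3])[:2];ey=(c[0]+c[3]-c[1]-c[2])[:2];print(np.linalg.norm(ex)/2,np.linalg.norm(ey)/2)
y1=np.arctan2(ex[1],ex[0]);y2=np.arctan2(-ey[0],ey[1]);print("cen",cen,"yaw",y1,y2)
piv=onz("top",*T(152,258),.171);pivs=onz("side",*S(279,373),.171);tip=onz("top",*T(181,519),.164);tips=onz("side",*S(521,371),.157)
print("piv",piv,pivs,"tip",tip,tips)
yaw=(y1+y2)/2;R=np.array([[np.cos(yaw),-np.sin(yaw)],[np.sin(yaw),np.cos(yaw)]])
w=lambda x,y:cen[:2]+R@[x,y]
print("piv model",w(0,.08),"hinge",w(0,-.103))
d=R.T@(tip-piv)[:2];print("len",np.linalg.norm(d),"a",np.arctan2(-d[0],-d[1]))
for th in np.arange(.2,.8,.1):
    p=np.r_[w(.0015,-.103-.098*np.sin(th)),.174+.098*np.cos(th)];q=np.r_[w(.0015,-.103-.056*np.sin(th)),.174+.056*np.cos(th)]
    print(th.round(2),[((proj(n,x)+.4-o)*4).round() for n,o in(("top",(270,190)),("side",(250,175))) for x in (p,q)])
for n,u,v,z in(("beaker",663,225,.085),("reag",0,0,0)):
    x=onz("top",*T(u,v),z)[:2];print(n,x,R.T@(x-cen[:2]))
x=onz("top",489,262,.17)[:2];print("reagent",x,R.T@(x-cen[:2]))
```

```text
[[ 0.6427  0.1133  0.085 ]
 [ 0.7029 -0.1306  0.085 ]
 [ 0.4742 -0.1861  0.085 ]
 [ 0.4124  0.0563  0.085 ]]
0.2362751735162723 0.2507584996526534
cen [ 0.5580484  -0.03675888  0.085     ] yaw 0.24037860314414322 0.24593908889511762
piv [0.53974775 0.04079178 0.171     ] [0.53800387 0.04224289 0.171     ] tip [0.37799128 0.02156867 0.164     ] [0.37708683 0.01784307 0.157     ]
piv model [0.53878682 0.0408877 ] hinge [ 0.58284769 -0.13672885]
len 0.1628946980725802 a 1.6956700920310506
0.2 [array([484., 152.]), array([462., 168.]), array([220.,  61.]), array([222., 115.])]
0.3 [array([500., 149.]), array([471., 167.]), array([217.,  55.]), array([220., 111.])]
0.4 [array([514., 146.]), array([479., 165.]), array([215.,  51.]), array([219., 108.])]
0.5 [array([527., 144.]), array([486., 164.]), array([212.,  48.]), array([218., 106.])]
0.6 [array([539., 143.]), array([493., 163.]), array([210.,  46.]), array([216., 105.])]
0.7 [array([550., 142.]), array([500., 163.]), array([208.,  46.]), array([215., 105.])]
0.8 [array([560., 142.]), array([505., 162.]), array([207.,  46.]), array([214., 105.])]
beaker [ 0.5781757  -0.29714426] [-0.04315773 -0.25757148]
reag [0.75108944 0.15089111] [0.23254265 0.1356513 ]
reagent [ 0.52335398 -0.41302566] [-0.12426745 -0.3568445 ]
```

```bash
cat >> h.py <<'E'
from rig import bot
CEN=np.array([.558,-.0367]);YAW=.243
Rs=np.array([[np.cos(YAW),-np.sin(YAW)],[np.sin(YAW),np.cos(YAW)]])
def w(x,y): return CEN+Rs@[x,y]
def strap_pose(a,cx,r): # tool -x face towards the strap
    n=np.array([np.cos(a),-np.sin(a)]);e=np.array([-np.sin(a),-np.cos(a)])
    return w(*(np.array([0,.08])+r*e-cx*n)), np.pi+YAW-a
def go(xy,z,psi):
    s=bot.sense();R=s["tcp_rot"];d=R.T@(np.r_[xy,z]-s["tool_pos"])*1000
    p=np.arctan2(R[1,0],R[0,0]);print("t",s["time"],"tool d mm",d.round(1),"rz",round(-((psi-p+np.pi)%(2*np.pi)-np.pi),4),"tgt",xy,z,psi)
    print("now",s["tool_pos"].round(4),"psi",p.round(3),"tilt",R[:,2].round(3),"F",s["force"].round(2),"q",s["qpos"].round(2))
E
python3 -c "
from h import *
go(*[(lambda p:(p[0],.33,p[1]))(strap_pose(1.70,.055,.105))][0])"
```

```text
t 0.1 tool d mm [ 433.8 -528.6  -98.5] rz -1.3858 tgt [0.42818458 0.08367107] 0.33 1.684592653589793
now [ 0.1692 -0.549   0.2304] psi 0.299 tilt [-0.     0.002 -1.   ] F [-0.15 -0.08  0.3 ] q [-1.48  0.16  1.6   0.    1.39 -0.21]
```

apply_moves --pt "0 0 -25 0 0 0" --pt "0 0 -25 0 0 0" --pt "0 0 -25 0 0 0" --pt "0 0 -25 0 0 0" --pt "18 -22 0 0 0 0" --pt "18 -22 0 0 0 0" --pt "18 -22 0 0 0 0" --pt "18 -22 0 0 0 0" --pt "18 -22 0 0 0 0" --pt "18 -22 0 0 0 0" --pt "18 -22 0 0 0 0" --pt "18 -22 0 0 0 0" --pt "18 -22 0 0 0 0" --pt "18 -22 0 0 0 0" --pt "18 -22 0 0 0 0" --pt "18 -22 0 0 0 0" --fingers 0

```text
time: 1.43
tool_pos: [0.2981, -0.2321, 0.3309]
tcp_rot: [[0.956, 0.294, -0.0], [0.294, -0.956, 0.0], [-0.0, -0.001, -1.0]]
force: [-1.0, 0.4, 0.3]
grip_width: -0.0001
finger_force: 0.0
```

apply_moves --pt "18 -22 0 0 0 0" --pt "18 -22 0 0 0 0" --pt "18 -22 0 0 0 0" --pt "18 -22 0 0 0 0" --pt "18 -22 0 0 0 0" --pt "18 -22 0 0 0 0" --pt "18 -22 0 0 0 0" --pt "18 -22 0 0 0 0" --pt "18 -22 0 0 0 0" --pt "18 -22 0 0 0 0" --pt "18 -22 0 0 0 0" --pt "18 -22 0 0 0 0"

```text
time: 2.43
tool_pos: [0.4267, 0.0838, 0.3309]
tcp_rot: [[0.956, 0.295, -0.001], [0.295, -0.956, -0.0], [-0.001, -0.0, -1.0]]
force: [-0.1, -0.0, 0.3]
grip_width: 0.0003
finger_force: 0.0
```

apply_moves --pt "0 0 0 0 0 -0.1" --pt "0 0 0 0 0 -0.1" --pt "0 0 0 0 0 -0.1" --pt "0 0 0 0 0 -0.1" --pt "0 0 0 0 0 -0.1" --pt "0 0 0 0 0 -0.1" --pt "0 0 0 0 0 -0.1" --pt "0 0 0 0 0 -0.1" --pt "0 0 0 0 0 -0.1" --pt "0 0 0 0 0 -0.1" --pt "0 0 0 0 0 -0.1" --pt "0 0 0 0 0 -0.1" --pt "0 0 0 0 0 -0.1" --pt "0 0 0 0 0 -0.086" --pt "0 0 0 0 0 0" --pt "0 0 0 0 0 0"

```text
time: 3.77
tool_pos: [0.4265, 0.0823, 0.331]
tcp_rot: [[-0.111, 0.994, -0.001], [0.994, 0.111, 0.0], [0.0, -0.001, -1.0]]
force: [0.6, 0.4, 0.8]
grip_width: 0.0001
finger_force: 0.0
```

```bash
python3 -c "
from h import *
go(*[(lambda p:(p[0],.147,p[1]))(strap_pose(1.70,.05,.105))][0]);print(bot.sense()['grip_width'])"
```

```text
t 3.7667 tool d mm [ -3.8   2.  184. ] rz -0.0022 tgt [0.42875233 0.07870341] 0.147 1.684592653589793
now [0.4265 0.0823 0.331 ] psi 1.682 tilt [-0.001  0.    -1.   ] F [0.61 0.41 0.8 ] q [-0.09 -0.27  1.81  0.    1.6  -0.2 ]
0.00014412725010466807
```

apply_moves --pt "0 0 23 0 0 0" --pt "0 0 23 0 0 0" --pt "0 0 23 0 0 0" --pt "0 0 23 0 0 0" --pt "0 2 23 0 0 0" --pt "0 0 23 0 0 0" --pt "0 0 23 0 0 0" --pt "0 0 23 0 0 0" --pt "0 0 0 0 0 0" --pt "0 0 0 0 0 0"

```text
time: 4.6
tool_pos: [0.4277, 0.0826, 0.1466]
tcp_rot: [[-0.112, 0.994, -0.003], [0.994, 0.112, 0.0], [0.001, -0.003, -1.0]]
force: [0.4, 0.3, 0.4]
grip_width: 0.0001
finger_force: 0.0
```

```bash
python3 -c "
from h import *
from rig import camera
import cv2
go(*[(lambda p:(p[0],.147,p[1]))(strap_pose(1.70,.022,.105))][0])
cv2.imwrite('pics/s1.png',cv2.resize(camera('side')[150:350,230:430],None,fx=3,fy=3,interpolation=2))"
```

```text
t 4.6 tool d mm [-32.    0.7  -0.5] rz -0.0013 tgt [0.43193176 0.05088451] 0.147 1.684592653589793
now [0.4277 0.0826 0.1466] psi 1.683 tilt [-0.003  0.    -1.   ] F [0.38 0.25 0.36] q [-0.09 -0.13  2.06  0.    1.21 -0.2 ]
```

View pics/s1.png

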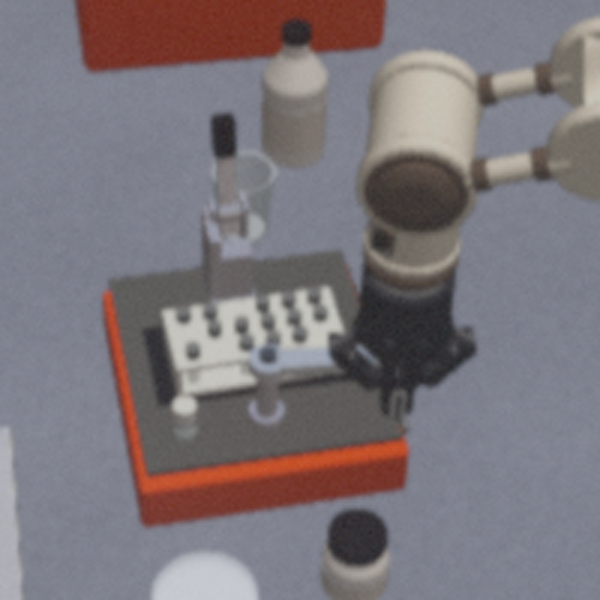

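The finger at about (400,400) is clear and in front of the strap. The linkage knuckles bulge sideways, so I'll push closer to the pivot to keep them off the catch post.

apply_moves --pt "0 10 0 0 0 0" --pt "0 10 0 0 0 0" --pt "-10 0 0 0 0 0" --pt "-10 0 0 0 0 0" --pt "-6 0 0 0 0 0" --pt "-4 0 0 0 0 0" --pt "-2 0 0 0 0 0" --pt "0 0 0 0 0 0"

```text
time: 5.32
tool_pos: [0.4521, 0.0524, 0.1474]
tcp_rot: [[-0.113, 0.994, 0.0], [0.994, 0.113, 0.0], [0.0, 0.0, -1.0]]
force: [-0.4, 0.2, 0.0]
grip_width: -0.0
finger_force: 0.0
```

apply_moves --pt "-7.7 -1.6 0 0 0 -0.09" --pt "-7.7 -1.6 0 0 0 -0.09" --pt "-7.7 -1.6 0 0 0 -0.09" --pt "-7.7 -1.6 0 0 0 -0.09" --pt "-7.7 -1.6 0 0 0 -0.09" --pt "-7.7 -1.6 0 0 0 -0.09" --pt "0 0 0 0 0 0" --pt "0 0 0 0 0 0"

```text
time: 5.98
tool_pos: [0.4583, 0.0068, 0.1473]
tcp_rot: [[-0.606, 0.796, -0.0], [0.796, 0.606, 0.0], [0.0, 0.0, -1.0]]
force: [-0.5, -0.2, 0.3]
grip_width: -0.0002
finger_force: 0.0
```

```bash
python3 -c "
from h import *
from rig import camera
import cv2
go(*[(lambda p:(p[0],.147,p[1]))(strap_pose(1.16,.022,.085))][0])
cv2.imwrite('pics/s2.png',cv2.resize(camera('side')[150:350,230:430],None,fx=3,fy=3,interpolation=2))"
```

```text
t 5.9833 tool d mm [ 0.1 -0.4  0.3] rz -0.0028 tgt [0.45789891 0.00671545] 0.147 2.2245926535897933
now [0.4583 0.0068 0.1473] psi 2.222 tilt [-0.  0. -1.] F [-0.47 -0.17  0.32] q [-0.25 -0.07  2.    0.    1.21 -0.9 ]
```

View pics/s2.png

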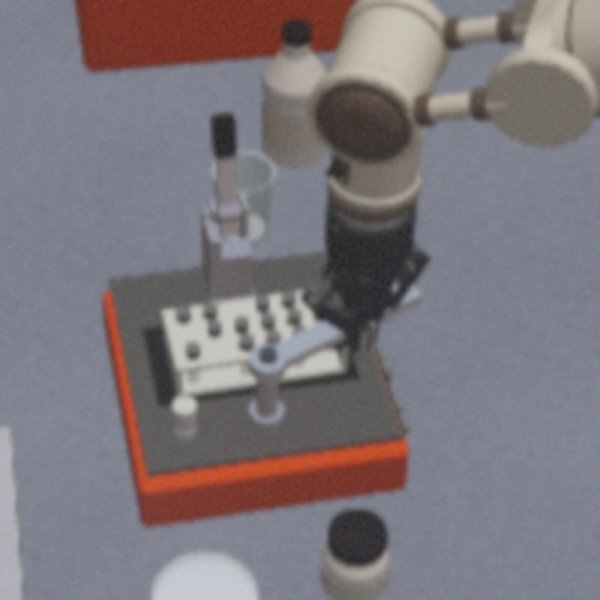

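The strap has swung with the finger to about 1.16 rad, running from (268,358) to (415,295) in the crop. I'll keep pushing.

apply_moves --pt "-7.7 -1.6 0 0 0 -0.09" --pt "-7.7 -1.6 0 0 0 -0.09" --pt "-7.7 -1.6 0 0 0 -0.09" --pt "-7.7 -1.6 0 0 0 -0.09" --pt "-7.7 -1.6 0 0 0 -0.09" --pt "-7.7 -1.6 0 0 0 -0.09" --pt "-7.7 -1.6 0 0 0 -0.09" --pt "-7.7 -1.6 0 0 0 -0.09" --pt "-7.7 -1.6 0 0 0 -0.09" --pt "-7.7 -1.6 0 0 0 -0.09" --pt "-7.7 -1.6 0 0 0 -0.09" --pt "0 0 0 0 0 0" --pt "0 0 0 0 0 0"

```text
time: 7.12
tool_pos: [0.5234, -0.0444, 0.1472]
tcp_rot: [[-0.998, -0.07, -0.0], [-0.07, 0.998, 0.0], [0.0, 0.0, -1.0]]
force: [0.4, 0.2, 1.1]
grip_width: -0.0004
finger_force: 0.0
```

apply_moves --pt "-3.4 -0.8 0 0 0 -0.04" --pt "-3.4 -0.8 0 0 0 -0.04" --pt "-3.4 -0.8 0 0 0 -0.04" --pt "0 0 0 0 0 0" --pt "0 0 0 0 0 0" --pt "0 0 0 0 0 0"

```text
time: 7.62
tool_pos: [0.5335, -0.0458, 0.1473]
tcp_rot: [[-0.982, -0.19, 0.0], [-0.19, 0.982, 0.0], [-0.0, 0.0, -1.0]]
force: [0.1, -0.0, 0.3]
grip_width: -0.0003
finger_force: 0.0
```

```bash
python3 -c "
from h import *
go(*[(lambda p:(p[0],.147,p[1]))(strap_pose(0,.022,.085))][0])"
```

```text
t 7.6167 tool d mm [-4.1 -1.8  0.3] rz -0.0518 tgt [ 0.53784943 -0.04684664] 0.147 3.384592653589793
now [ 0.5335 -0.0458  0.1473] psi -2.95 tilt [ 0.  0. -1.] F [ 0.05 -0.    0.3 ] q [-0.31  0.14  1.79  0.    1.21 -2.07]
```

apply_moves --pt "-2.2 -0.5 0 0 0 -0.025" --pt "-2.2 -0.5 0 0 0 -0.025" --pt "0 0 0 0 0 0" --pt "0 0 0 0 0 0"

```text
time: 7.95
tool_pos: [0.5386, -0.0462, 0.1473]
tcp_rot: [[-0.971, -0.241, 0.0], [-0.241, 0.971, -0.0], [-0.0, -0.0, -1.0]]
force: [0.1, 0.6, 0.1]
grip_width: 0.0001
finger_force: 0.0
```

apply_moves --pt "-1 0 0 0 0 0" --pt "-1 0 0 0 0 0" --pt "0 0 0 0 0 0" --pt "0 0 0 0 0 0"

```text
time: 8.28
tool_pos: [0.5388, -0.0462, 0.1473]
tcp_rot: [[-0.971, -0.241, -0.004], [-0.241, 0.971, -0.001], [0.004, 0.0, -1.0]]
force: [-6.8, -1.8, 4.8]
grip_width: 0.0001
finger_force: 3.9
```

apply_moves --pt "-1 0 0 0 0 0" --pt "-1 0 0 0 0 0" --pt "0 0 0 0 0 0" --pt "0 0 0 0 0 0"

```text
time: 8.62
tool_pos: [0.5389, -0.0462, 0.1472]
tcp_rot: [[-0.97, -0.241, -0.009], [-0.241, 0.971, -0.002], [0.009, 0.001, -1.0]]
force: [-15.8, -4.1, 10.8]
grip_width: -0.0
finger_force: 8.1
```

apply_moves --pt "4 0 0 0 0 0" --pt "8 0 0 0 0 0" --pt "8 0 0 0 0 0" --pt "0 0 -20 0 0 0" --pt "0 0 -30 0 0 0" --pt "0 0 -30 0 0 0" --pt "0 0 -30 0 0 0" --pt "0 0 -30 0 0 0" --pt "0 0 -30 0 0 0" --pt "0 0 0 0 0 0"

```text
time: 9.45
tool_pos: [0.5251, -0.051, 0.3247]
tcp_rot: [[-0.971, -0.241, 0.012], [-0.241, 0.971, -0.004], [-0.011, -0.007, -1.0]]
force: [1.2, 0.5, 0.1]
grip_width: 0.0001
finger_force: 0.0
```

apply_moves --pt "0 0 0 0 0 0.1" --pt "0 0 0 0 0 0.1" --pt "0 0 0 0 0 0.1" --pt "0 0 0 0 0 0.1" --pt "0 0 0 0 0 0.1" --pt "0 0 0 0 0 0.1" --pt "0 0 0 0 0 0.1" --pt "0 0 0 0 0 0.1" --pt "0 0 0 0 0 0.1" --pt "0 0 0 0 0 0.1" --pt "0 0 0 0 0 0.1" --pt "0 0 0 0 0 0.1" --pt "0 0 0 0 0 0.1" --pt "0 0 0 0 0 0.1" --pt "0 0 0 0 0 0.1" --pt "0 0 0 0 0 0.07" --pt "0 0 0 0 0 0"

```text
time: 10.87
tool_pos: [0.5224, -0.0501, 0.3168]
tcp_rot: [[-0.24, 0.971, -0.0], [0.971, 0.24, 0.0], [0.0, -0.0, -1.0]]
force: [0.0, 0.3, 0.5]
grip_width: -0.0001
finger_force: 0.0
```

```bash
python3 -c "
from h import *
from rig import camera
import cv2
go(w(.0015,-.0815),.247,np.pi/2+YAW)
a=cv2.resize(camera('side')[160:320,240:400],None,fx=3,fy=3,interpolation=2)
b=cv2.resize(camera('top')[190:330,290:395],(360,480),interpolation=2)
cv2.imwrite('pics/c3.png',np.hstack([a,b])[:, :800])"
```

```text
t 10.8667 tool d mm [-77.1  39.3  69.7] rz -0.0008 tgt [ 0.5790661  -0.11544465] 0.247 1.8137963267948964
now [ 0.5224 -0.0501  0.3168] psi 1.813 tilt [-0.  0. -1.] F [0.01 0.34 0.54] q [-0.33 -0.02  1.61  0.    1.54 -0.57]
```

View pics/c3.png

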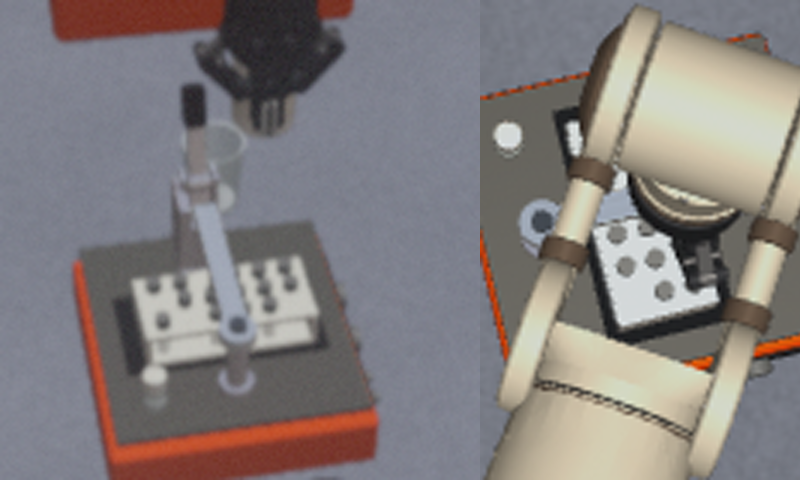

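The strap now lies over the rack, with its tip in the catch. The lever is still up, with its grip at (195,105) in the crop. Next I'll place the finger on the inner side of the lever.

apply_moves --pt "-15 8 0 0 0 0" --pt "-16 8 0 0 0 0" --pt "-15 8 0 0 0 0" --pt "-16 8 0 0 0 0" --pt "-15 7 0 0 0 0" --pt "0 0 15 0 0 0" --pt "0 0 20 0 0 0" --pt "0 0 20 0 0 0" --pt "0 0 14 0 0 0" --pt "0 0 0 0 0 0" --pt "0 0 0 0 0 0"

```text
time: 11.88
tool_pos: [0.5787, -0.1152, 0.2476]
tcp_rot: [[-0.243, 0.97, -0.002], [0.97, 0.243, 0.001], [0.001, -0.001, -1.0]]
force: [-0.7, -0.1, 0.9]
grip_width: -0.0002
finger_force: 0.0
```

apply_moves --pt "-8 0 0 0 0 0" --pt "-8 0 0 0 0 0" --pt "-5 0 0 0 0 0" --pt "-4 0 0 0 0 0" --pt "-5.5 0 1.5 0 0 0" --pt "-5.5 0 1.5 0 0 0" --pt "-5 0 2.3 0 0 0" --pt "-5 0 2.3 0 0 0" --pt "0 0 0 0 0 0" --pt "0 0 0 0 0 0"

```text
time: 12.72
tool_pos: [0.5901, -0.1604, 0.2399]
tcp_rot: [[-0.241, 0.97, -0.001], [0.97, 0.241, 0.0], [0.0, -0.001, -1.0]]
force: [0.0, -1.0, -0.2]
grip_width: 0.0005
finger_force: 0.0
```

```bash
python3 -c "
from h import *
from rig import camera
import cv2
go(w(.0015,-.1387+.011),.2404,np.pi/2+YAW)
cv2.imwrite('pics/c4.png',cv2.resize(camera('side')[160:310,240:390],None,fx=4,fy=4,interpolation=2))"
```

```text
t 12.7167 tool d mm [ 0.1  0.1 -0.5] rz 0.0006 tgt [ 0.59018254 -0.16028731] 0.2404 1.8137963267948964
now [ 0.5901 -0.1604  0.2399] psi 1.814 tilt [-0.001  0.    -1.   ] F [ 0.01 -1.   -0.23] q [-0.46  0.25  1.48 -0.    1.42 -0.71]
```

View pics/c4.png

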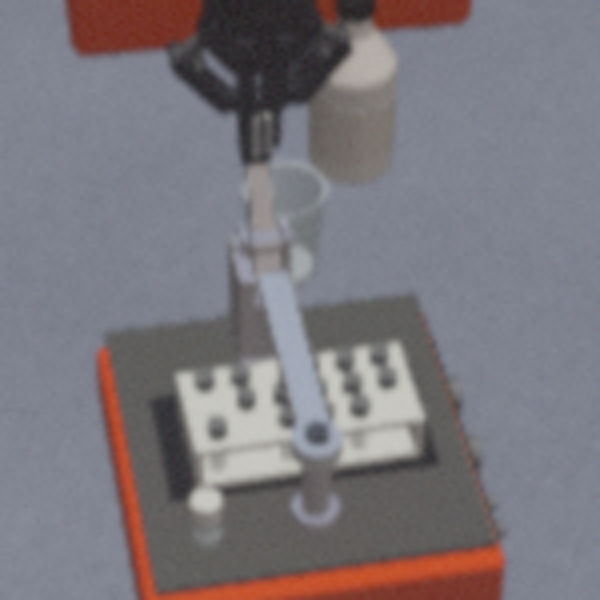

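The fingers, with their tip at about (260,160), are in line with the lever and are pushing it outwards. I'll continue along the arc.

apply_moves --pt "-4.8 0 3 0 0 0" --pt "-4.8 0 3 0 0 0" --pt "-4.2 0 3.7 0 0 0" --pt "-4.2 0 3.7 0 0 0" --pt "-3.7 0 4.3 0 0 0" --pt "-3.7 0 4.3 0 0 0" --pt "-3 0 4.8 0 0 0" --pt "-3 0 4.8 0 0 0" --pt "-2.2 0 5.2 0 0 0" --pt "-2.2 0 5.2 0 0 0" --pt "-1 0 3.6 0 0 0" --pt "-1 0 3.6 0 0 0" --pt "0 0 0 0 0 0" --pt "0 0 0 0 0 0"

```text
time: 13.93
tool_pos: [0.5989, -0.196, 0.1905]
tcp_rot: [[-0.242, 0.97, -0.002], [0.97, 0.242, 0.002], [0.002, -0.001, -1.0]]
force: [0.1, 0.3, 0.7]
grip_width: -0.0001
finger_force: 0.0
```

apply_moves --pt "-0.5 0 2 0 0 0" --pt "-0.5 0 1.5 0 0 0" --pt "0 0 0 0 0 0" --pt "0 0 0 0 0 0"

```text
time: 14.27
tool_pos: [0.5996, -0.1975, 0.1876]
tcp_rot: [[-0.242, 0.97, -0.0], [0.97, 0.242, 0.0], [0.0, -0.0, -1.0]]
force: [0.1, -0.9, 0.4]
grip_width: 0.0002
finger_force: 0.0
```

apply_moves --pt "0 0 1 0 0 0" --pt "0 0 1 0 0 0" --pt "0 0 0 0 0 0" --pt "0 0 0 0 0 0"

```text
time: 14.6
tool_pos: [0.5998, -0.1978, 0.1867]
tcp_rot: [[-0.242, 0.97, 0.0], [0.97, 0.242, -0.0], [-0.0, 0.0, -1.0]]
force: [-2.3, 0.7, 4.5]
grip_width: -0.0004
finger_force: 2.6
```

apply_moves --pt "0 0 1 0 0 0" --pt "0 0 1 0 0 0" --pt "0 0 0 0 0 0" --pt "0 0 0 0 0 0"

```text
time: 14.93
tool_pos: [0.6, -0.1978, 0.1865]
tcp_rot: [[-0.242, 0.97, 0.001], [0.97, 0.242, -0.001], [-0.001, 0.001, -1.0]]
force: [-6.0, 3.3, 12.8]
grip_width: 0.0001
finger_force: 6.5
```

apply_moves --pt "0 0 1 0 0 0" --pt "0 0 0 0 0 0" --pt "0 0 0 0 0 0"

```text
time: 15.18
tool_pos: [0.6, -0.1978, 0.1864]
tcp_rot: [[-0.242, 0.97, 0.001], [0.97, 0.242, -0.001], [-0.001, 0.001, -1.0]]
force: [-7.3, 2.7, 16.9]
grip_width: 0.0001
finger_force: 8.4
```

The lever is firmly on its stop. I'll lift straight up, step aside and look.

apply_moves --pt "0 0 -6 0 0 0" --pt "0 0 -20 0 0 0" --pt "0 0 -30 0 0 0" --pt "0 0 -30 0 0 0" --pt "0 0 -30 0 0 0" --pt "0 -25 -20 0 0 0" --pt "0 -35 0 0 0 0" --pt "0 -35 0 0 0 0" --pt "0 -35 0 0 0 0" --pt "0 -35 0 0 0 0" --pt "0 -35 0 0 0 0" --pt "0 0 0 0 0 0" --pt "0 0 0 0 0 0"

```text
time: 16.27
tool_pos: [0.4047, -0.2464, 0.3188]
tcp_rot: [[-0.239, 0.971, 0.001], [0.971, 0.239, -0.0], [-0.0, 0.001, -1.0]]
force: [0.5, -0.3, -0.5]
grip_width: -0.0001
finger_force: 0.0
```

```bash
python3 -c "
from h import *
from rig import camera
import cv2
a=cv2.resize(camera('side')[165:315,250:350],(400,600),interpolation=2)
b=cv2.resize(camera('top')[190:340,280:380],(400,600),interpolation=2)
cv2.imwrite('pics/c5.png',np.hstack([a,b]))
for th in(1.4,1.5):print([((proj('side',np.r_[w(.0015,-.103-s*np.sin(th)),.174+s*np.cos(th)])-(250,165))*4) for s in(.098,.056)])
print('tip0',(proj('side',np.r_[w(0,-.083),.157])-(250,165))*4,(proj('side',np.r_[w(-.163*.04,-.083),.157])-(250,165))*4)"
```

```text
[array([199.2, 117.6]), array([209.2, 161.6])]
[array([198.8, 126.8]), array([209.2, 166.8])]
tip0 [230.4 258. ] [239.6 257.2]
```

View pics/c5.png

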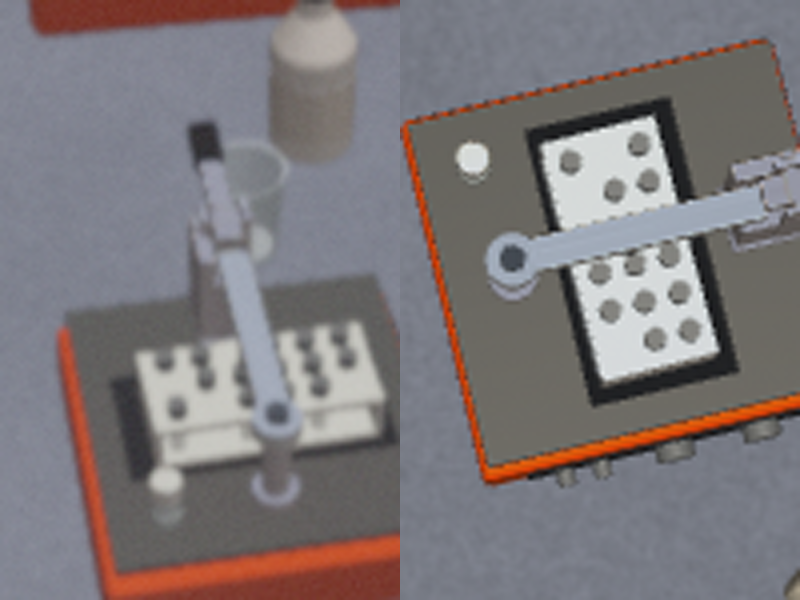

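The strap lies home in the catch, and the lever is down: its grip end at about (203,125) matches the 1.5 rad prediction. The rack and vial haven't moved, and the robot is clear.

```bash
python3 -c "
from rig import finish_job
print(finish_job())"
```

```text
the job is handed in; nothing more can be done
None
```

The strap is fully home against its catch and the cam lever is all the way down. The rack and vial stayed where they were, nothing else was touched, and the job was handed in at about 16 s.

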